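Find the socket for the sample cell's clamp nut

TASK

Three look-alike sockets stand on the rubber mat and only one fits the hex nut of the sample cell on the slotted base plate: try them on that nut until you find it. Stand any socket that does not fit back upright on the mat or the bench. Finish with the fitting socket fully home on the nut, its rim flat on the cell's flange, still gripped and not let go, and leave the jar and the spanner undisturbed.

Things in the scene. Friction and masses are not known exactly. Their poses are not given: they have to be found in the camera images.
- base: Fixed grey metal base plate 150 x 150 x 20 mm with crossed dark slots; origin at the centre of its underside on the bench, z up. The one cell at the centre of its top is the one to work on; the other two are spares on a rack (80 x 180 x 20 mm) farther from the robot. Which cell is where varies.
- mat: Fixed flat black rubber mat 140 x 320 x 4 mm on the bench (long side along its y); origin at the centre of its underside. The three sockets stand on it in a row along its y, about 110 mm apart.
- cell_a_seat (a point): Fixed sample cell: aluminium flange 56 mm dia., 12 thick; on it a brass hex nut 25 mm across flats, 13 tall (top edge chamfered 3 mm), its 12 mm dia. steel stud rising to 26 mm above the flange. Point on the axis at the flange's top face, 32 mm above the bench; z up; nut's flat normals at 0, 60, 120.. degrees from x. Stands on the base plate or the rack.
- cell_b_seat (a point): As cell_a_seat, but the nut is 20 mm across flats and the stud rises to 36 mm above the flange. A socket that fits goes over nut and stud with 1.5 mm play each side until its rim rests on the flange, its mid point 31 mm above this point; a wrong one stops 8 mm or more short.
- cell_c_seat (a point): As cell_a_seat, but the nut is 30 mm across flats and the stud rises to 16 mm above the flange.
- socket_1_mid (a point): One of three steel sockets alike outside: hex sleeve 40 mm across flats, 50 tall, dark round adapter (29 mm dia., 12 tall) on top; 62 mm tall, 0.25 kg, upright, mouth down. Point on its axis, 31 mm above its lower rim; z up the axis; flat normals at 0, 60, 120.. degrees from x; hidden hex mouth aligned with the outer flats.
- socket_2_mid (a point): As socket_1_mid: another of the three look-alike sockets. Each socket fits the nut of a different cell, unmarked. The mouths are 23, 28 and 33 mm across flats and respectively 38, 28 and 18 mm deep; which socket has which is not told.
- socket_3_mid (a point): As socket_1_mid: the third look-alike socket.
- jar_mid (a point): Bystander: small white jar, 48 mm diameter, 55 mm tall, loose on the bench; point at its centre. Leave alone.
- spanner: Bystander: steel spanner 160 mm long lying on the bench along its x, origin under its middle. Leave alone.

How it is judged:
By the outcome, as a careful person would: the job done as asked, in the order asked, and still so for the second after the job is handed in, while the arm keeps its last pose, push and grip.
It also fails if it takes over 72 s, if anything falls off the work surface, if the arm or the gripper's body presses on something with over 40 N, if the wrist force passes 120 N, or if a joint passes its speed limit or range.

ROBOT

A 7-joint arm with a two-finger parallel gripper is mounted at the origin on the work surface. World frame = base frame: x ahead of the robot, y to its left, z up, the work surface at z = 0. Lengths are in m, angles in degrees, forces in N, time in s.
With the tool pointing down it reaches from about 0.425 to 0.825 m from the base axis. Payload 3.6 kg.
Tool frame: the origin (TCP) lies between the finger pads; the fingertips stand env.tcp_to_tips ahead of it and the grasp point (between the pads) lies 8 mm behind it (env.tcp_to_tips is the distance from the TCP to the fingertips, in m); y points along the fingers, z is the direction in which the jaws open and shut, and the axes are right-handed (so a half turn about y gives the same grasp; the last joint's range is limited). The gripper opens to 85 mm and grips with 20 to 120 N. Pads are 22 mm wide; open, the fingers measure 114 mm over their backs; the gripper's body (76 mm by 85 mm) begins 54 mm behind the grasp point. The pads swing forward as they close: fully open they stand 13 mm farther back than shut.
Start: joints at [-65.002, 35.231, -0.722, 81.555, 0.464, 63.22, -2.315], TCP at [0.29, 0.582, 0.242] pointing down, gripper open.
Joint ranges: [-178.69, 178.69], [-17.37, 117.87], [-77.05, 75.6], [15.02, 138.74], [-78.02, 258.01], [0.78, 113.62], [-162.83, 162.83]. Speed limits (degrees/s): [159.86, 159.86, 180, 180, 180, 180, 180].

INTERFACE

Orientations are given as a 3x3 rotation matrix whose columns are the frame's x, y, z axes.
In Python, from bench import env, vision gives the robot as it stands.
- The arm moves only by the tool drive_tool, never from a script. Its argument "rows" is one flat list of numbers, 7 for each row, row after row: the shift along the tool's x, y, z in mm, then the turn, a rotation vector about the tool's x, y, z in degrees, then the closure, from 0 (fully open) to 1 (shut). In form: [dx, dy, dz, ax, ay, az, gripper, dx, dy, dz, ax, ay, az, gripper, ...]. A call has 1 to 20 rows; each row is the pose to reach, as a shift and turn from the pose commanded when the call began, along the tool's axes at that moment; what a row does not reach only later rows make up. A row lasts 1/10 s, in which the tool goes at most 50 mm and 8.59 degrees, less where a joint would pass 70% of its speed; a pose out of reach is approached as far as the arm can. A call with a gripper value outside its range is refused whole. The fingers move at their own pace and stop on an object; "grip_force" is the grip in N (left out, the last holds). Time passes only in rows, so rows that repeat a pose let the fingers close. It gives the time, the measured TCP pose, the force and the opening at its end, in the units of the state.
- env.state(): the state, without advancing time (a new reading comes with each control period).
- vision.read_camera(name): name is "scene" or "top"; returns a dict with "pixels" (400x640x3 uint8, blue, green, red), "depth" (400x640 float32, m along the optical axis (not along the pixel's ray), 0 where there is no reading), "K" (3x3 intrinsics, pixels), "R" (3x3) and "t" (3): a world point X has camera coordinates R X + t. Camera axes: x right, y down, z forward; pixel columns grow to the right and rows downward; lengths in m; the calibration is good to about 2 mm. A picture is of the moment at which its call begins.
- env.sign_off(): hands the job in, once; it reports no verdict.
The state is a dict: "time_s": time; "joint_positions": joint angles; "joint_velocities": joint speeds; "joint_torque": joint torques, N m; "tcp_pos": TCP position; "tool_rot": TCP orientation; "contact_force": force on the tool from outside, world axes, zero at the start; "torque": the same for the moment, N m; "opening": finger opening in m.
Only numpy, scipy, OpenCV 4.12 (cv2) and the standard library are available. Lean on these libraries where they do the work, as an engineer would, in place of code of your own. Each camera call takes 0.05 s, during which the arm holds its last target. There are 200 camera calls.

## Working session

There is one attempt and no reset: what is moved stays moved. The work goes in short steps, Python scripts to look and compute and a tool call to move; the robot and the scene stay as the last step left them, time stands still between calls to the robot, and variables do not carry over. Pictures are saved under pics/ and viewed, about 8 in all and at most 12, crops included, and the job is handed in when it is done.

Besides the shell and the picture viewer there is one more tool, called after ">>>" as name(argument=value, ...) on one line, values as JSON. drive_tool: Moves the arm, as the interface text tells. Its arguments: {"type":"object","properties":{"rows":{"type":"array","items":{"type":"number"}},"grip_force":{"type":"number"}},"required":["rows"]}

```bash
mkdir -p pics; ls
python3 - <<'E'
from bench import env, vision
import cv2, numpy as np
s=env.state(); print(env.tcp_to_tips); print({k:np.round(v,3).tolist() for k,v in s.items()})
for n in("scene","top"):
    c=vision.read_camera(n); cv2.imwrite(f"pics/{n}0.png",c["pixels"]); np.savez(f"{n}0.npz",**c)
    print(n,np.round(c["K"],1).tolist(),np.round(c["R"],3).tolist(),np.round(-c["R"].T@c["t"],3))
E
```

```text
pics
0.011
{'time_s': 0.0, 'joint_positions': [-65.004, 35.291, -0.724, 81.642, 0.464, 63.22, -2.316], 'joint_velocities': [0.075, 0.108, -0.009, 0.013, -0.062, 0.042, -0.022], 'joint_torque': [0.0, -46.921, 0.259, -17.103, 0.01, 0.01, 0.0], 'tcp_pos': [0.29, 0.581, 0.241], 'tool_rot': [[0.895, -0.001, 0.446], [-0.446, -0.002, 0.895], [0.0, -1.0, -0.003]], 'contact_force': [0.599, 0.148, 0.446], 'torque': [-0.009, -0.035, -0.005], 'opening': 0.085}
scene [[450.8, 0.0, 317.6], [0.0, 450.8, 201.8], [0.0, 0.0, 1.0]] [[-0.175, 0.985, 0.005], [0.717, 0.131, -0.685], [-0.675, -0.116, -0.729]] [1.449 0.163 0.966]
top [[422.9, 0.0, 318.0], [0.0, 422.9, 194.9], [0.0, 0.0, 1.0]] [[-0.002, -1.0, 0.007], [-0.988, 0.001, -0.152], [0.152, -0.007, -0.988]] [ 0.415 -0.004  1.335]
```

View pics/top0.png

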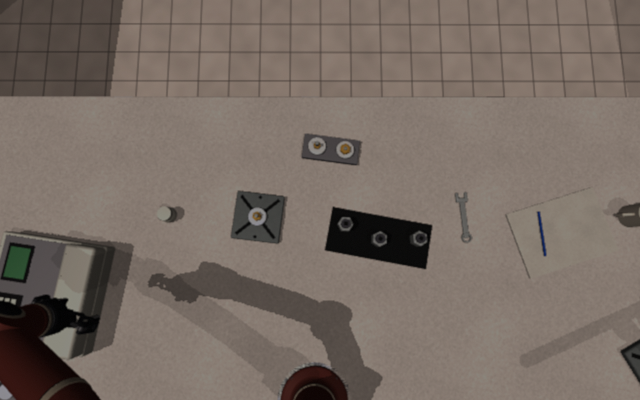

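View pics/scene0.png

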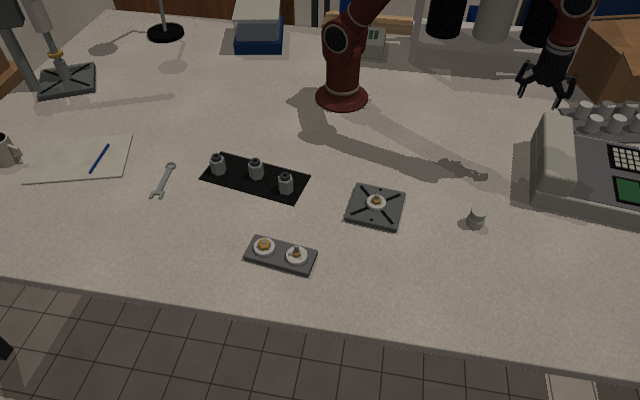

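Top view: the base plate is at (258,217), with the sockets at (346,223), (380,239) and (420,238). The rack is at (331,149), the jar at (166,214) and the spanner at (463,217). Next I'll zoom in and back-project the depth.

```bash
cat > h.py <<'E'
import numpy as np, cv2
def load(n,tag="0"): return dict(np.load(f"{n}{tag}.npz"))
def ray(c,u,v,z):
    d=c["R"].T@np.linalg.inv(c["K"])@np.array([u,v,1.]); o=-c["R"].T@c["t"]
    return o+d*(z-o[2])/d[2]
def cloud(c):
    h,w=c["depth"].shape; u,v=np.meshgrid(np.arange(w),np.arange(h)); d=c["depth"]
    P=np.stack([u,v,np.ones_like(u)],-1)@np.linalg.inv(c["K"]).T*d[...,None]
    P=(P-c["t"])@c["R"]; P[d==0]=np.nan; return P
def proj(c,X):
    p=c["K"]@(c["R"]@np.asarray(X)+c["t"]); return p[:2]/p[2]
E
python3 - <<'E'
from h import *
T=load("top");S=load("scene")
def crop(c,x0,y0,w,h,k): return cv2.resize(c["pixels"][y0:y0+h,x0:x0+w],None,fx=k,fy=k,interpolation=cv2.INTER_CUBIC)
a=crop(T,325,205,110,65,7); b=crop(S,195,145,120,60,6)
a=cv2.resize(a,(770,455)); cv2.imwrite("pics/sock_top.png",cv2.convertScaleAbs(a,alpha=1.6))
m=np.zeros((600,800,3),np.uint8)
q=crop(T,225,185,66,62,6); m[:372,:396]=q; q=crop(S,342,180,66,54,6); m[:324,400:796]=q
q=crop(T,300,130,64,37,6); m[376:598,:384]=q; q=crop(S,240,232,80,44,5);m[376:596,400:800]=q
cv2.imwrite("pics/base.png",cv2.convertScaleAbs(m,alpha=1.4))
for n,c in(("top",T),("scene",S)):
    P=cloud(c); z=P[...,2]
    reg=(P[...,0]>.4)&(P[...,0]<.85)&(np.abs(P[...,1])<.45)&(z>.012)
    k,l,st,ce=cv2.connectedComponentsWithStats(reg.astype(np.uint8))
    for i in range(1,k):
        if st[i,4]>15:
            p=P[l==i]; print(n,st[i],"lo",p.min(0).round(3),"hi",p.max(0).round(3),"med",np.median(p,0).round(3))
            t=p[p[:,2]>p[:,2].max()-.006]; print("   topmean",t.mean(0).round(4),len(t))
    # mat: dark pixels
    g=c["pixels"].max(2); mm=(g<32)&(np.abs(P[...,1]+.14)<.3)&(P[...,0]>.4)&(P[...,0]<.75)&(np.abs(z)<.012)
    k,l,st,ce=cv2.connectedComponentsWithStats(mm.astype(np.uint8)); i=1+st[1:,4].argmax()
    p=P[l==i][:,:2].astype(np.float32); print("mat",cv2.minAreaRect(p*1000))
E
```

```text
top [ 302  133   59   32 1379] lo [ 0.717 -0.149  0.012] hi [0.818 0.038 0.073] med [ 0.765 -0.055  0.023]
   topmean [ 0.7744 -0.0091  0.0688] 6
top [ 231  190   54   53 2292] lo [0.469 0.094 0.012] hi [0.633 0.258 0.065] med [0.548 0.174 0.021]
   topmean [0.5499 0.1743 0.0631] 5
top [166 206  11  16 133] lo [0.535 0.431 0.013] hi [0.579 0.45  0.06 ] med [0.556 0.44  0.046]
   topmean [0.5572 0.4429 0.0565] 42
top [338 217  16  15 167] lo [ 0.503 -0.119  0.013] hi [ 0.544 -0.074  0.074] med [ 0.524 -0.094  0.058]
   topmean [ 0.524  -0.0986  0.0698] 23
top [372 231  15  15 175] lo [ 0.458 -0.219  0.016] hi [ 0.501 -0.178  0.072] med [ 0.479 -0.195  0.057]
   topmean [ 0.4791 -0.199   0.0686] 42
top [411 230  17  16 198] lo [ 0.458 -0.342  0.012] hi [ 0.506 -0.301  0.073] med [ 0.479 -0.316  0.055]
   topmean [ 0.4805 -0.3209  0.0688] 33
mat ((484.5841979980469, -202.348388671875), (315.6297912597656, 135.81004333496094), 79.500244140625)
scene [209 153  17  21 258] lo [ 0.461 -0.34   0.012] hi [ 0.504 -0.299  0.068] med [ 0.491 -0.314  0.047]
   topmean [ 0.4809 -0.3195  0.0646] 49
scene [248 157  16  22 263] lo [ 0.462 -0.219  0.012] hi [ 0.503 -0.176  0.068] med [ 0.49  -0.193  0.048]
   topmean [ 0.4796 -0.1976  0.065 ] 46
scene [278 172  15  21 265] lo [ 0.508 -0.116  0.012] hi [ 0.548 -0.072  0.068] med [ 0.535 -0.091  0.049]
   topmean [ 0.5249 -0.0942  0.0648] 49
scene [ 344  182   62   49 2031] lo [0.469 0.095 0.012] hi [0.633 0.26  0.058] med [0.562 0.178 0.019]
   topmean [0.5513 0.1769 0.0559] 14
scene [467 205  10  22 135] lo [0.538 0.433 0.012] hi [0.581 0.45  0.057] med [0.566 0.442 0.041]
   topmean [0.5589 0.444  0.054 ] 45
scene [ 243  234   75   42 1781] lo [ 0.717 -0.145  0.012] hi [0.821 0.041 0.069] med [ 0.778 -0.05   0.02 ]
   topmean [ 0.774  -0.0077  0.0666] 17
mat ((486.97283935546875, -200.64291381835938), (317.5444030761719, 141.87408447265625), 79.13505554199219)
```

View pics/sock_top.png

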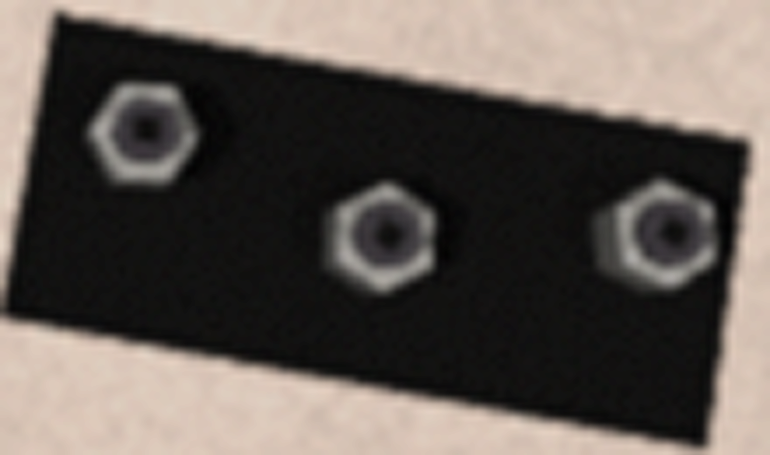

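View pics/base.png

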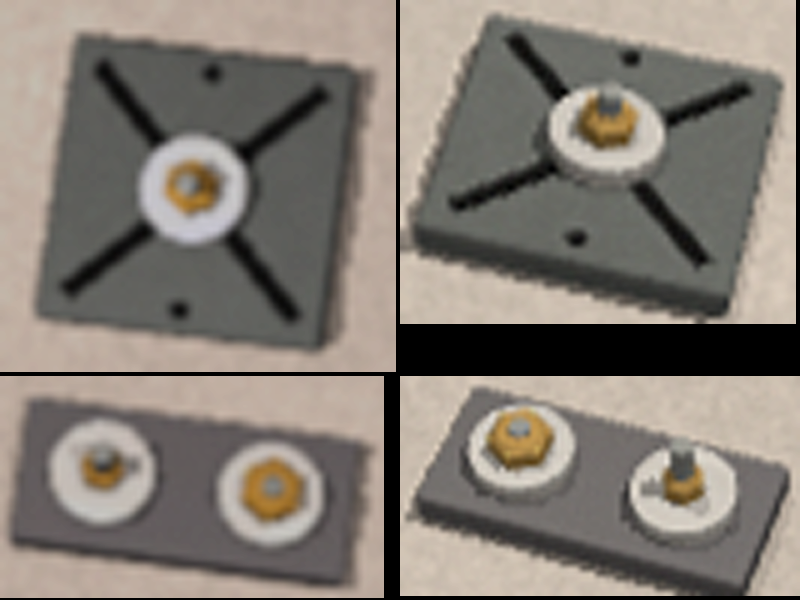

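Zoomed top view: the first socket has its flats facing x, with corners left and right. The other two have corners up and down, so their yaw is about 30°. The work cell has a medium nut and stud, which makes it cell a (the spares are c with a big nut and b with a tall stud). Now precise centres and yaws.

```bash
cat > m.py <<'E'
from h import *
K=8
def up(c,x0,y0,w,h):
    return cv2.resize(c["pixels"][y0:y0+h,x0:x0+w],None,fx=K,fy=K,interpolation=cv2.INTER_CUBIC)
def big(mask):
    cs,_=cv2.findContours(mask.astype(np.uint8),cv2.RETR_EXTERNAL,cv2.CHAIN_APPROX_NONE)
    return max(cs,key=cv2.contourArea)[:,0].astype(float)
def toworld(c,ct,x0,y0,z): return np.array([ray(c,(u+.5)/K-.5+x0,(v+.5)/K-.5+y0,z)[:2] for u,v in ct])
def hexfit(w):
    M=cv2.moments((w*1e5).astype(np.float32)[:,None]); ce=np.array([M["m10"],M["m01"]])/M["m00"]/1e5
    d=w-ce; a=np.arctan2(d[:,1],d[:,0]); r=np.hypot(*d.T)
    g=np.linspace(-np.pi,np.pi,361)[:-1]; o=np.argsort(a); rr=np.interp(g,a[o],r[o],period=2*np.pi)
    f=(rr*np.exp(-6j*g)).mean()*2   # corners: max r at angle -arg... 
    corner=-np.degrees(np.angle(f))/6*-1
    A=M["m00"]/1e10
    return ce.round(4),"AF~%.1fmm"%(1e3*np.sqrt(abs(A)/.866)),"flat yaw %.1f"%((corner+30+30)%60-30),"amp %.2f"%(abs(f)/rr.mean())
E
python3 - <<'E'
from m import *
T=load("top");S=load("scene")
for n,c,pts in(("top",T,[(346,224),(379,239),(420,238)]),("scene",S,[(286,182),(256,167),(217,162)])):
    for (u,v) in pts:
        x0,y0=u-14,v-16; im=up(c,x0,y0,30,32).max(2)
        for th in((70,95,115) if n=="top" else (45,)):
            ct=big(im>th); print(n,th,*hexfit(toworld(c,ct,x0,y0,.054 if n=="top" else .03)))
for n,c,(u,v) in(("top",T,(257,216)),("scene",S,(376,202))):
    x0,y0=u-20,v-20; im=up(c,x0,y0,40,40); hsv=cv2.cvtColor(im,cv2.COLOR_BGR2HSV)
    brass=(hsv[...,1]>110); 
    print(n,"nut",*hexfit(toworld(c,big(brass),x0,y0,.042)))
    for th in (130,150):
        fl=((im.min(2)>th)&(hsv[...,1]<45))|brass
        ct=big(fl); el=cv2.fitEllipse(cv2.convexHull(ct.astype(np.float32)))
        print(n,"flange",th,*hexfit(toworld(c,ct,x0,y0,.032)),toworld(c,[el[0]],x0,y0,.032).round(4))
E
```

```text
top 70 [ 0.5219 -0.0914] AF~25.0mm flat yaw 3.6 amp 0.04
top 95 [ 0.5682 -0.1239] AF~20.8mm flat yaw 5.5 amp 0.24
top 115 [ 0.5686 -0.1261] AF~18.7mm flat yaw 5.3 amp 0.24
top 70 [ 0.4744 -0.1934] AF~24.1mm flat yaw -23.4 amp 0.02
top 95 [ 0.461  -0.1976] AF~6.9mm flat yaw -5.5 amp 0.03Traceback (most recent call last):
  File "<stdin>", line 7, in <module>
  File "m.py", line 7, in big
    return max(cs,key=cv2.contourArea)[:,0].astype(float)
           ~~~^^^^^^^^^^^^^^^^^^^^^^^^
ValueError: max() iterable argument is empty
```

Run:
```python
from m import *
T=load("top");S=load("scene")
hull=lambda ct: cv2.convexHull(ct.astype(np.float32))[:,0]
def dense(h): 
    h=np.vstack([h,h[:1]]); return np.vstack([a+(b-a)*np.linspace(0,1,20,endpoint=False)[:,None] for a,b in zip(h,h[1:])])
for n,c,pts in(("top",T,[(346,224),(379,239),(420,238)]),("scene",S,[(286,182),(256,167),(217,162)])):
    for (u,v) in pts:
        x0,y0=u-10,v-10; im=up(c,x0,y0,21,20).max(2)
        for th in((38,48,58) if n=="top" else (60,)):
            ct=dense(hull(big(im>th))); print(n,th,*hexfit(toworld(c,ct,x0,y0,.054 if n=="top" else .054)))
out=[]
for n,c,(u,v) in(("top",T,(257,216)),("scene",S,(376,202))):
    x0,y0=u-20,v-20; im=up(c,x0,y0,40,40); hsv=cv2.cvtColor(im,cv2.COLOR_BGR2HSV); out.append(cv2.convertScaleAbs(im[60:260,60:260],alpha=1.4))
    brass=(hsv[...,1]>110); 
    print(n,"nut",*hexfit(toworld(c,dense(hull(big(brass))),x0,y0,.042)))
    for th in (90,110,130):
        fl=(im.min(2)>th)&(hsv[...,1]<45)
        fl[:100]=fl[:100]&(im.min(2)[:100]>th)
        ct=dense(hull(big(fl))); el=cv2.fitEllipse(ct.astype(np.float32))
        print(n,"flange",th,*hexfit(toworld(c,ct,x0,y0,.032))[:2],toworld(c,[el[0]],x0,y0,.032).round(4))
cv2.imwrite("pics/nut.png",cv2.resize(np.hstack(out),None,fx=2,fy=2,interpolation=cv2.INTER_CUBIC))
```

```text
top 38 [ 0.5232 -0.0943] AF~43.6mm flat yaw 3.7 amp 0.04
top 48 [ 0.5233 -0.0943] AF~42.2mm flat yaw 3.9 amp 0.05
top 58 [ 0.5234 -0.0944] AF~40.9mm flat yaw 4.0 amp 0.05
top 38 [ 0.4778 -0.1971] AF~44.2mm flat yaw -26.3 amp 0.04
top 48 [ 0.4779 -0.1975] AF~42.7mm flat yaw -26.5 amp 0.05
top 58 [ 0.478  -0.1976] AF~41.3mm flat yaw -26.2 amp 0.05
top 38 [ 0.4787 -0.3172] AF~45.9mm flat yaw 28.1 amp 0.03
top 48 [ 0.479  -0.3188] AF~42.9mm flat yaw 27.7 amp 0.04
top 58 [ 0.4785 -0.3179] AF~39.9mm flat yaw 26.1 amp 0.03
scene 60 [ 0.5411 -0.0865] AF~52.2mm flat yaw -8.7 amp 0.01
scene 60 [ 0.4855 -0.1892] AF~69.6mm flat yaw -4.5 amp 0.01
scene 60 [ 0.4933 -0.3165] AF~71.5mm flat yaw -15.6 amp 0.04
top nut [0.5484 0.1762] AF~23.2mm flat yaw -18.6 amp 0.03
top flange 90 [0.5486 0.1773] AF~53.1mm [[0.5485 0.1773]]
top flange 110 [0.5486 0.1772] AF~50.6mm [[0.5485 0.1772]]
top flange 130 [0.5486 0.1771] AF~47.3mm [[0.5485 0.1771]]
scene nut [0.5564 0.1772] AF~26.8mm flat yaw -9.6 amp 0.02
scene flange 90 [0.5507 0.1775] AF~54.3mm [[0.5511 0.1774]]
scene flange 110 [0.4794 0.1902] AF~48.2mm [[0.4808 0.1921]]
scene flange 130 [0.551  0.1771] AF~48.5mm [[0.551  0.1771]]
```

View pics/nut.png

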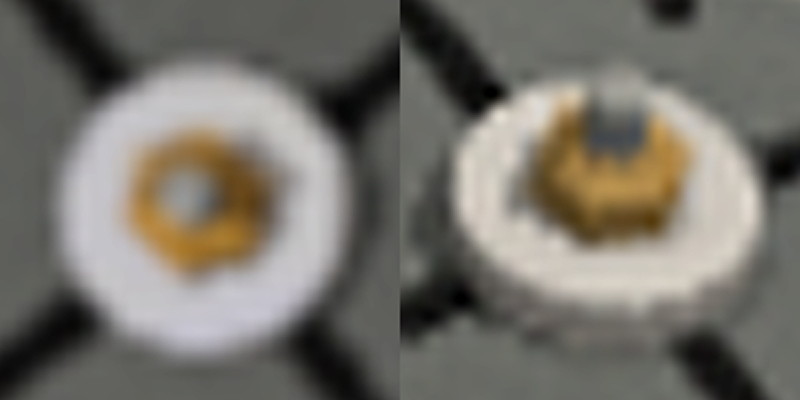

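```bash
cat > go.py <<'E'
# usage: go.py x y z yaw(jaw dir)  -> row numbers from the current measured pose, tool made exactly vertical
import sys,numpy as np
from scipy.spatial.transform import Rotation as Ro
from bench import env
def plan(x,y,z,yaw):
    s=env.state(); R=np.array(s["tool_rot"]); a=np.radians(yaw); best=None
    for k in (0,np.pi):
        zt=np.array([np.cos(a+k),np.sin(a+k),0]); yt=np.array([0,0,-1.]); G=np.c_[np.cross(yt,zt),yt,zt]
        r=Ro.from_matrix(R.T@G).as_rotvec(degrees=True)
        if best is None or np.linalg.norm(r)<np.linalg.norm(best): best=r
    d=R.T@(np.array([x,y,z])-s["tcp_pos"])*1000
    zc=R[:,2]; print("d",d.round(1),"rot",best.round(2),"| tcp",np.round(s["tcp_pos"],4),"jaw yaw %.1f"%np.degrees(np.arctan2(zc[1],zc[0])),"F",np.round(s["contact_force"],1),"open %.4f"%s["opening"],"t %.1f"%s["time_s"],"q",np.round(s["joint_positions"],0))
if __name__=="__main__": plan(*map(float,sys.argv[1:5]))
E
python3 go.py .524 -.0943 .16 64
python3 - <<'E'
from h import *
from bench import vision
f=[vision.read_camera("top") for _ in range(8)]
c=f[0]; im=np.mean([g["pixels"].astype(float) for g in f],0)
K=16;x0,y0=243,202
w=cv2.resize(im[y0:y0+30,x0:x0+30].astype(np.float32),None,fx=K,fy=K,interpolation=cv2.INTER_CUBIC)
sat=(w[...,2]-w[...,0])/w[...,2]
for th in(.25,.35,.45,.55):
    cs,_=cv2.findContours((sat>th).astype(np.uint8),cv2.RETR_EXTERNAL,cv2.CHAIN_APPROX_NONE)
    ct=max(cs,key=cv2.contourArea)
    from m import hexfit
    W=np.array([ray(c,(u+.5)/K-.5+x0,(v+.5)/K-.5+y0,.040)[:2] for u,v in cv2.convexHull(ct)[:,0]])
    D=np.vstack([W,W[:1]]); D=np.vstack([a+(b-a)*np.linspace(0,1,20,endpoint=False)[:,None] for a,b in zip(D,D[1:])])
    ce=D.mean(0); d=D-ce; ang=np.degrees(np.arctan2(d[:,1],d[:,0])); r=np.hypot(*d.T)*1e3
    print(th,*hexfit(D)); print([ "%.1f"%r[np.abs((ang-a+180)%360-180)<6].mean() for a in range(0,360,15)])
E
```

```text
d [ 511.    82.4 -499.6] rot [ 0.13 -0.51 -0.  ] | tcp [0.2899 0.5811 0.2413] jaw yaw 63.5 F [0.9 0.2 0.7] open 0.0852 t 0.1 q [-65.  35.  -1.  82.   0.  63.  -2.]
0.25 [0.549  0.1766] AF~26.0mm flat yaw -19.4 amp 0.03
['13.5', '13.4', '13.3', '14.2', '14.4', '13.9', '14.0', '14.5', '14.0', '13.5', '13.9', '14.3', '13.9', '13.6', '14.2', '14.7', '14.2', '13.6', '13.5', '13.8', '12.9', '12.2', '12.2', '13.1']
0.35 [0.5488 0.1765] AF~24.5mm flat yaw -18.8 amp 0.03
['12.1', '12.1', '12.0', '12.9', '13.4', '13.2', '13.5', '14.1', '13.9', '13.3', '13.8', '14.2', '13.8', '13.3', '13.9', '14.1', '13.3', '12.6', '12.6', '12.5', '11.3', '10.8', '10.8', '11.5']
0.45 [0.5486 0.1765] AF~23.1mm flat yaw -18.4 amp 0.03
['12.2', '11.9', '11.7', '12.4', '12.5', '12.3', '12.6', '13.0', '12.3', '11.9', '12.1', '12.6', '12.4', '12.0', '12.7', '13.1', '12.7', '11.9', '12.1', '12.1', '11.4', '11.0', '11.0', '11.6']
0.55 [0.5481 0.176 ] AF~21.0mm flat yaw -17.7 amp 0.02
['12.1', '10.9', '9.9', '9.6', '10.0', '11.5', '12.0', '12.0', '11.0', '10.7', '10.8', '11.1', '10.8', '10.5', '11.1', '11.7', '11.6', '11.0', '11.1', '11.4', '11.2', '10.8', '10.9', '11.6']
```

The yaw sign in my fit was flipped: the radius table puts the nut corners at 47° mod 60, so its flats are at about 18°. That makes the socket flats −4, +26 and −27. I'll go above the first socket with the jaws at 56°.

>>> drive_tool(rows=[511,82,-500,0,7.5,0,0,511,82,-500,0,7.5,0,0,511,82,-500,0,7.5,0,0,511,82,-500,0,7.5,0,0,511,82,-500,0,7.5,0,0,511,82,-500,0,7.5,0,0,511,82,-500,0,7.5,0,0,511,82,-500,0,7.5,0,0,511,82,-500,0,7.5,0,0,511,82,-500,0,7.5,0,0,511,82,-500,0,7.5,0,0,511,82,-500,0,7.5,0,0,511,82,-500,0,7.5,0,0,511,82,-500,0,7.5,0,0,511,82,-500,0,7.5,0,0,511,82,-500,0,7.5,0,0,511,82,-500,0,7.5,0,0,511,82,-500,0,7.5,0,0])

```text
time_s: 2.3
tcp_pos: [0.524, -0.0915, 0.1604]
tool_rot: [[0.831, -0.0, 0.557], [-0.557, 0.002, 0.831], [-0.001, -1.0, 0.001]]
contact_force: [0.0, 0.5, -0.4]
opening: 0.0856
```

```bash
python3 go.py .524 -.0943 .030 56
```

```text
d [  1.7 130.4  -2.5] rot [-0.07  0.18 -0.06] | tcp [ 0.524  -0.0915  0.1604] jaw yaw 56.2 F [ 0.   0.5 -0.4] open 0.0856 t 2.3 q [  6.  31.   3. 107.  -2.  43.  66.]
```

>>> drive_tool(rows=[0,0,0,0,0,0,0,0,0,0,0,0,0,0,0,40,0,0,0,0,0])

```text
time_s: 2.6
tcp_pos: [0.5288, -0.0937, 0.1245]
tool_rot: [[0.83, 0.013, 0.558], [-0.558, -0.002, 0.83], [0.012, -1.0, 0.006]]
contact_force: [1.1, -0.8, 0.3]
opening: 0.0855
```

```bash
python3 go.py .524 -.0943 .030 56
```

```text
d [-4.8 94.4 -3.8] rot [-0.34  0.08  0.69] | tcp [ 0.5288 -0.0937  0.1245] jaw yaw 56.1 F [ 1.1 -0.8  0.3] open 0.0855 t 2.6 q [  6.  34.   3. 109.  -2.  37.  66.]
```

>>> drive_tool(rows=[0,0,0,0,0,0,0,0,0,0,0,0,0,0,0,0,0,0,0,0,0,0,0,0,0,0,0,0])

```text
time_s: 3.0
tcp_pos: [0.5251, -0.094, 0.1217]
tool_rot: [[0.829, 0.003, 0.559], [-0.559, -0.0, 0.829], [0.002, -1.0, 0.001]]
contact_force: [0.2, 0.1, 0.2]
opening: 0.0854
```

```bash
python3 go.py .524 -.0943 .030 56
```

```text
d [-1.  91.7 -1. ] rot [-0.06 -0.01  0.14] | tcp [ 0.5251 -0.094   0.1217] jaw yaw 56.0 F [0.2 0.1 0.2] open 0.0854 t 3.0 q [  6.  34.   3. 109.  -2.  37.  66.]
```

>>> drive_tool(rows=[0,20,0,0,0,0,0,0,40,0,0,0,0,0,-1,60,0,0,0,0,0,-1,75,0,0,0,0,0,-1,85,0,0,0,0,0,-1,91,0,0,0,0,0,-1,91,0,0,0,0,0,-1,91,0,0,0,0,0,-1,91,0,0,0,0,1,-1,91,0,0,0,0,1,-1,91,0,0,0,0,1,-1,91,0,0,0,0,1,-1,91,0,0,0,0,1,-1,91,0,0,0,0,1,-1,91,0,0,0,0,1,-1,91,0,0,0,0,1,-1,91,0,0,0,0,1,-1,91,0,0,0,0,1], grip_force=60)

```text
time_s: 4.8
tcp_pos: [0.5237, -0.0936, 0.0298]
tool_rot: [[0.829, 0.001, 0.559], [-0.559, -0.0, 0.829], [0.001, -1.0, 0.0]]
contact_force: [-0.3, 0.3, 4.7]
opening: 0.0395
```

```bash
python3 go.py .5497 .1773 .140 78.5
```

```text
d [-129.9 -110.2  239.1] rot [  0.   -22.52   0.05] | tcp [ 0.5237 -0.0936  0.0298] jaw yaw 56.0 F [-0.3  0.3  4.7] open 0.0395 t 4.8 q [  7.  43.   2. 112.  -3.  25.  67.]
```

>>> drive_tool(rows=[0,-20,0,0,0,0,1,0,-50,0,0,0,0,1,0,-80,0,0,0,0,1,0,-100,0,0,0,0,1,-10,-110,20,0,-2,0,1,-30,-110,55,0,-5,0,1,-50,-110,92,0,-9,0,1,-70,-110,129,0,-12,0,1,-90,-110,166,0,-16,0,1,-110,-110,203,0,-19,0,1,-123,-110,226,0,-22.5,0,1,-130,-110,239,0,-22.5,0,1,-130,-110,239,0,-22.5,0,1,-130,-110,239,0,-22.5,0,1,-130,-110,239,0,-22.5,0,1])

```text
time_s: 6.3
tcp_pos: [0.5494, 0.1743, 0.139]
tool_rot: [[0.979, -0.001, 0.204], [-0.204, -0.003, 0.979], [-0.0, -1.0, -0.003]]
contact_force: [-0.5, -0.1, -2.1]
opening: 0.0397
```

```bash
python3 go.py .5497 .1773 .058 78.5
python3 - <<'E'
from bench import vision
import cv2,numpy as np
c=vision.read_camera("scene"); np.savez("scene1.npz",**c)
d=vision.read_camera("top"); np.savez("top1.npz",**d)
a=cv2.resize(c["pixels"][120:230,325:425],None,fx=4,fy=5); b=cv2.resize(d["pixels"][170:280,210:310],None,fx=4,fy=5)
cv2.imwrite("pics/over.png",cv2.convertScaleAbs(np.hstack([a,b]),alpha=1.5))
E
```

```text
d [-0.4 81.   3.2] rot [ 0.15 -0.27 -0.01] | tcp [0.5494 0.1743 0.139 ] jaw yaw 78.2 F [-0.5 -0.1 -2.1] open 0.0397 t 6.3 q [-19.  36.  -2. 101.   2.  44.  57.]
```

View pics/over.png

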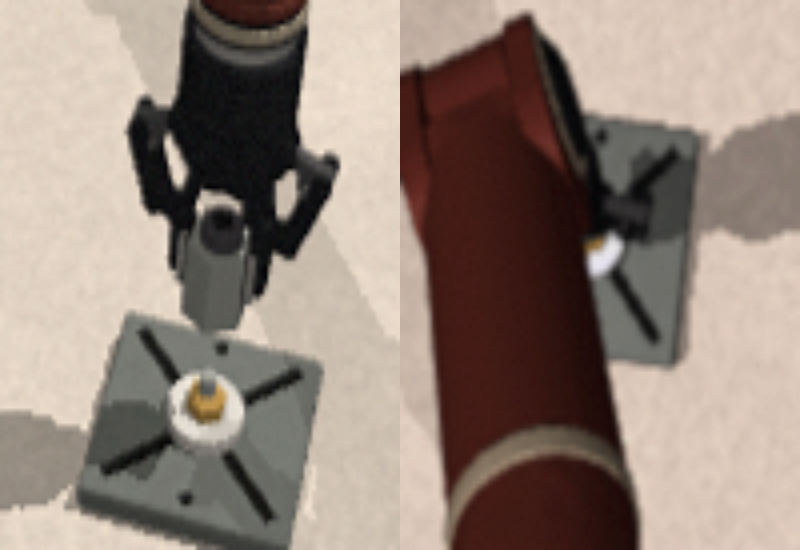

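>>> drive_tool(rows=[0,20,0,0,0,0,1,0,38,0,0,0,0,1,0,42,0,0,0,0,1,0,42,0,0,0,0,1,0,42,0,0,0,0,1,0,42,0,0,0,0,1])

```text
time_s: 7.0
tcp_pos: [0.5501, 0.1775, 0.0983]
tool_rot: [[0.98, 0.002, 0.2], [-0.2, 0.001, 0.98], [0.002, -1.0, 0.001]]
contact_force: [-0.2, 0.3, -2.3]
opening: 0.0393
```

```bash
python3 go.py .5497 .1773 .058 78.5
```

```text
d [-0.4 40.3 -0.3] rot [-0.06 -0.03  0.1 ] | tcp [0.5501 0.1775 0.0983] jaw yaw 78.5 F [-0.2  0.3 -2.3] open 0.0393 t 7.0 q [-19.  39.  -2. 103.   2.  39.  57.]
```

>>> drive_tool(rows=[0,8,0,0,0,0,1,0,16,0,0,0,0,1,0,22,0,0,0,0,1,0,25,0,0,0,0,1,0,27,0,0,0,0,1,0,28.5,0,0,0,0,1,0,30,0,0,0,0,1,0,30,0,0,0,0,1,0,30,0,0,0,0,1])

```text
time_s: 7.9
tcp_pos: [0.5491, 0.1774, 0.0691]
tool_rot: [[0.98, -0.0, 0.2], [-0.2, -0.0, 0.98], [-0.0, -1.0, -0.0]]
contact_force: [-3.9, -0.6, 8.9]
opening: 0.0395
```

```bash
python3 go.py .5497 .1773 .058 78.5
```

```text
d [ 0.6 11.1  0. ] rot [ 0.01 -0.02 -0.01] | tcp [0.5491 0.1774 0.0691] jaw yaw 78.5 F [-3.9 -0.6  8.9] open 0.0395 t 7.9 q [-19.  41.  -2. 104.   2.  35.  56.]
```

>>> drive_tool(rows=[0,1,0,0,0,0,1,0,2,0,0,0,0,1,0,2,0,0,0,0,1])

```text
time_s: 8.2
tcp_pos: [0.5492, 0.1774, 0.0688]
tool_rot: [[0.98, 0.0, 0.2], [-0.2, -0.0, 0.98], [0.0, -1.0, -0.0]]
contact_force: [-6.2, -1.3, 19.0]
opening: 0.0395
```

```bash
python3 go.py .5497 .1773 .058 78.5; python3 -c "
from bench import env;print(env.state()['torque'])"
```

```text
d [ 0.5 10.8 -0. ] rot [ 0.   -0.02  0.01] | tcp [0.5492 0.1774 0.0688] jaw yaw 78.5 F [-6.2 -1.3 19. ] open 0.0395 t 8.2 q [-19.  41.  -2. 104.   2.  35.  56.]
[-0.5191814   1.53982026 -0.05113908]
```

>>> drive_tool(rows=[0,-2,0,0,0,0,1,-1,-2,0,0,0,0,1,-2,-2,0,0,0,0,1,-2,-2,0,0,0,0,1,-2,-1,0,0,0,0,1,-2,0,0,0,0,0,1,-2,1,0,0,0,0,1,-2,1,0,0,0,0,1])

```text
time_s: 9.0
tcp_pos: [0.5483, 0.1774, 0.0682]
tool_rot: [[0.98, 0.003, 0.2], [-0.2, -0.0, 0.98], [0.003, -1.0, 0.0]]
contact_force: [-4.4, -2.9, 22.4]
opening: 0.0394
```

```bash
python3 go.py .5497 .1773 .058 78.5; python3 -c "
from bench import env;print(env.state()['torque'])"
```

```text
d [ 1.3 10.2  0.2] rot [-0.02 -0.05  0.14] | tcp [0.5483 0.1774 0.0682] jaw yaw 78.4 F [-4.4 -2.9 22.4] open 0.0394 t 9.0 q [-19.  41.  -2. 104.   2.  35.  56.]
[-0.74830565  1.40742908 -0.02178701]
```

>>> drive_tool(rows=[0,-1,0,0,0,0,1,0,-1,0,0,5,0,1,0,-1,0,0,10,0,1,0,0,0,0,14,0,1,0,0.5,0,0,14,0,1,0,0.5,0,0,14,0,1])

```text
time_s: 9.6
tcp_pos: [0.5477, 0.177, 0.0677]
tool_rot: [[0.902, 0.001, 0.432], [-0.432, -0.001, 0.902], [0.001, -1.0, -0.0]]
contact_force: [-5.5, -3.7, 23.9]
opening: 0.0391
```

>>> drive_tool(rows=[0,-1,0,0,0,0,1,0,-1,0,0,-6,0,1,0,-1,0,0,-12,0,1,0,-1,0,0,-18,0,1,0,-1,0,0,-24,0,1,0,0,0,0,-28,0,1,0,0,0,0,-28,0,1])

```text
time_s: 10.3
tcp_pos: [0.5476, 0.1772, 0.0677]
tool_rot: [[0.999, 0.001, -0.044], [0.044, -0.001, 0.999], [0.001, -1.0, -0.001]]
contact_force: [-6.5, -3.3, 23.2]
opening: 0.0394
```

```bash
python3 go.py .5497 .1773 .058 78.5; python3 -c "
from bench import env;print(env.state()['torque'])"
```

```text
d [2.1 9.7 0. ] rot [ 0.04 14.    0.06] | tcp [0.5476 0.1772 0.0677] jaw yaw 92.5 F [-6.5 -3.3 23.2] open 0.0394 t 10.3 q [-17.  41.  -6. 104.   7.  35.  66.]
[-0.81073281  1.62458029  0.04303231]
```

>>> drive_tool(rows=[0,-3,0,0,5,0,1,0,-4,0,0,10,0,1,-1,-4,0,0,14,0,1,-2,-4,0,0,14,0,1,-2,-4,0,0,14,0,1,-2,-4,0,0,14,0,1])

```text
time_s: 10.9
tcp_pos: [0.547, 0.1772, 0.0683]
tool_rot: [[0.98, 0.003, 0.199], [-0.199, -0.0, 0.98], [0.003, -1.0, 0.001]]
contact_force: [2.0, -1.6, 1.7]
opening: 0.0394
```

>>> drive_tool(rows=[0,1,0,0,0,0,1,0,2,0,0,0,0,1,0,3,0,0,0,0,1,0,4,0,0,0,0,1,0,4,0,0,0,0,1])

```text
time_s: 11.4
tcp_pos: [0.5472, 0.1773, 0.0678]
tool_rot: [[0.98, 0.004, 0.2], [-0.2, 0.0, 0.98], [0.004, -1.0, 0.001]]
contact_force: [-1.9, -4.8, 23.0]
opening: 0.039
```

```bash
python3 go.py .5497 .1773 .058 78.5; python3 -c "
from bench import env;print(env.state()['torque'])"
```

```text
d [2.4 9.8 0.5] rot [-0.06 -0.03  0.23] | tcp [0.5472 0.1773 0.0678] jaw yaw 78.5 F [-1.9 -4.8 23. ] open 0.0390 t 11.4 q [-19.  41.  -2. 104.   2.  34.  56.]
[-1.0834105   0.57222673  0.03530052]
```

>>> drive_tool(rows=[0,-3,0,0,0,0,1,0,-4,-1.5,0,0,0,1,0,-4,-1.5,0,0,0,1,0,-3,-1.5,0,0,0,1,0,-2,-1.5,0,0,0,1,0,-1,-1.5,0,0,0,1,0,0,-1.5,0,0,0,1,0,0,-1.5,0,0,0,1])

```text
time_s: 12.2
tcp_pos: [0.5468, 0.1772, 0.0678]
tool_rot: [[0.98, 0.004, 0.199], [-0.199, 0.002, 0.98], [0.004, -1.0, 0.003]]
contact_force: [-1.5, -2.6, 24.6]
opening: 0.0391
```

>>> drive_tool(rows=[0,-3,0,0,0,0,1,1,-4,3,0,0,0,1,1,-4,3,0,0,0,1,1,-3,3,0,0,0,1,1,-2,3,0,0,0,1,1,-1,3,0,0,0,1,1,0,3,0,0,0,1,1,0,3,0,0,0,1])

```text
time_s: 13.0
tcp_pos: [0.547, 0.1775, 0.0677]
tool_rot: [[0.98, 0.0, 0.201], [-0.201, -0.002, 0.98], [0.001, -1.0, -0.002]]
contact_force: [-4.6, -6.0, 31.2]
opening: 0.0394
```

>>> drive_tool(rows=[0,-3,0,0,0,0,1,0,-4,-1.5,0,0,0,1,0,-4,-1.5,0,0,0,1,0,-3,-1.5,0,0,0,1,0,-2,-1.5,0,0,0,1,0,-1,-1.5,0,0,0,1,0,0,-1.5,0,0,0,1,0,0,-1.5,0,0,0,1])

```text
time_s: 13.8
tcp_pos: [0.547, 0.1774, 0.0677]
tool_rot: [[0.98, 0.001, 0.2], [-0.2, -0.0, 0.98], [0.002, -1.0, 0.0]]
contact_force: [-4.5, -4.6, 31.7]
opening: 0.0392
```

The first socket stops about 10 mm short. It is centred and laterally locked on the nut's chamfer, with no change over ±14° of yaw or lateral shifts. It is the wrong one, so I'll return it to its spot.

```bash
python3 go.py .524 -.0936 .14 56;python3 go.py .524 -.0936 .0302 56
```

```text
d [  31.7  -72.2 -270.1] rot [-2.000e-02  2.246e+01  8.000e-02] | tcp [0.547  0.1774 0.0677] jaw yaw 78.5 F [-4.5 -4.6 31.7] open 0.0392 t 13.8 q [-19.  41.  -2. 104.   2.  35.  56.]
d [  31.6   37.6 -270.1] rot [-2.000e-02  2.246e+01  8.000e-02] | tcp [0.547  0.1774 0.0677] jaw yaw 78.5 F [-4.5 -4.6 31.7] open 0.0392 t 13.8 q [-19.  41.  -2. 104.   2.  35.  56.]
```

>>> drive_tool(rows=[0,-10,0,0,0,0,1,0,-30,0,0,0,0,1,0,-60,0,0,0,0,1,0,-72,0,0,0,0,1,2,-72,-20,0,2,0,1,6,-72,-55,0,5,0,1,10,-72,-95,0,8,0,1,15,-72,-135,0,12,0,1,20,-72,-175,0,16,0,1,26,-72,-215,0,20,0,1,30,-72,-250,0,22.5,0,1,32,-72,-268,0,22.5,0,1,32,-72,-270,0,22.5,0,1,32,-52,-270,0,22.5,0,1,32,-22,-270,0,22.5,0,1,32,8,-270,0,22.5,0,1,32,20,-270,0,22.5,0,1,32,20,-270,0,22.5,0,1,32,20,-270,0,22.5,0,1,32,20,-270,0,22.5,0,1])

```text
time_s: 15.8
tcp_pos: [0.5248, -0.0933, 0.045]
tool_rot: [[0.829, 0.002, 0.559], [-0.559, -0.0, 0.829], [0.002, -1.0, 0.001]]
contact_force: [0.2, -0.1, -1.8]
opening: 0.039
```

```bash
python3 go.py .524 -.0936 .0302 56
```

```text
d [-0.5 14.8 -0.8] rot [-0.07  0.    0.13] | tcp [ 0.5248 -0.0933  0.045 ] jaw yaw 56.0 F [ 0.2 -0.1 -1.8] open 0.0390 t 15.8 q [  6.  41.   2. 112.  -3.  27.  66.]
```

Lower it to the mat, then release and rise.

>>> drive_tool(rows=[0,6,0,0,0,0,1,0,11,0,0,0,0,1,0,13,0,0,0,0,1,0,14.5,0,0,0,0,1,0,15,0,0,0,0,1,0,15,0,0,0,0,1])

```text
time_s: 16.4
tcp_pos: [0.5235, -0.0934, 0.0298]
tool_rot: [[0.829, -0.0, 0.559], [-0.559, 0.0, 0.829], [-0.0, -1.0, -0.0]]
contact_force: [-2.2, 1.2, 6.4]
opening: 0.0393
```

>>> drive_tool(rows=[0,0,0,0,0,0,0.5,0,0,0,0,0,0,0,0,0,0,0,0,0,0,0,0,0,0,0,0,0,0,0,0,0,0,0,0,0,0,0,0,0,0,0,0,0,0,0,0,0,0,-10,0,0,0,0,0,0,-40,0,0,0,0,0,0,-80,0,0,0,0,0,0,-110,0,0,0,0,0,0,-110,0,0,0,0,0,0,-110,0,0,0,0,0])

```text
invalid input
```

```bash
python3 go.py .479 -.1975 .10 26;python3 go.py .479 -.1975 .10 86;python3 go.py .479 -.1975 .10 -34
python3 - <<'E'
from h import *
from bench import vision
c=vision.read_camera("scene"); P=cloud(c); z=P[...,2]
reg=(P[...,0]>.4)&(P[...,0]<.6)&(P[...,1]<-.05)&(P[...,1]>-.4)&(z>.012)&(z<.1)
k,l,st,ce=cv2.connectedComponentsWithStats(reg.astype(np.uint8))
for i in range(1,k):
    if st[i,4]>40:
        p=P[l==i]; t=p[p[:,2]>p[:,2].max()-.006]; print(st[i],p[:,2].max().round(3),t.mean(0).round(4))
E
```

```text
d [  21.3  -70.2 -111.2] rot [ 1.000e-02  2.998e+01 -2.000e-02] | tcp [ 0.5235 -0.0934  0.0298] jaw yaw 56.0 F [-2.2  1.2  6.4] open 0.0393 t 16.4 q [  7.  43.   2. 112.  -3.  25.  67.]
d [  21.3  -70.2 -111.2] rot [-0.000e+00 -3.002e+01 -2.000e-02] | tcp [ 0.5235 -0.0934  0.0298] jaw yaw 56.0 F [-2.2  1.2  6.4] open 0.0393 t 16.4 q [  7.  43.   2. 112.  -3.  25.  67.]
d [  21.3  -70.2 -111.2] rot [ 2.000e-02  8.998e+01 -1.000e-02] | tcp [ 0.5235 -0.0934  0.0298] jaw yaw 56.0 F [-2.2  1.2  6.4] open 0.0393 t 16.4 q [  7.  43.   2. 112.  -3.  25.  67.]
[209 153  17  21 258] 0.068 [ 0.4811 -0.3192  0.0647]
[248 157  16  22 260] 0.068 [ 0.4787 -0.198   0.0643]
[267 158  31  36 460] 0.1 [ 0.5294 -0.1064  0.0966]
```

>>> drive_tool(rows=[0,0,0,0,0,0,0.5,0,0,0,0,0,0,0,0,0,0,0,0,0,0,0,0,0,0,0,0,0,0,0,0,0,0,0,0,0,0,0,0,0,0,0,0,-15,0,0,0,0,0,0,-45,0,0,0,0,0,0,-68,0,0,0,0,0,0,-72,0,0,0,0,0,4,-72,-20,0,6,0,0,9,-72,-50,0,12,0,0,15,-72,-80,0,19,0,0,21,-72,-108,0,26,0,0,21,-72,-111,0,30,0,0,21,-72,-111,0,30,0,0,21,-72,-111,0,30,0,0,21,-72,-111,0,30,0,0])

```text
time_s: 18.25
tcp_pos: [0.4795, -0.1959, 0.1004]
tool_rot: [[0.441, -0.0, 0.898], [-0.898, 0.001, 0.441], [-0.001, -1.0, 0.0]]
contact_force: [-0.1, -0.6, 0.2]
opening: 0.0854
```

```bash
python3 go.py .479 -.1975 .030 26
python3 - <<'E'
from h import *
from bench import vision
c=vision.read_camera("scene"); P=cloud(c); z=P[...,2]
reg=(P[...,0]>.4)&(P[...,0]<.6)&(P[...,1]<-.05)&(P[...,1]>-.4)&(z>.012)&(z<.1)
k,l,st,ce=cv2.connectedComponentsWithStats(reg.astype(np.uint8))
for i in range(1,k):
    if st[i,4]>40:
        p=P[l==i]; t=p[p[:,2]>p[:,2].max()-.006]; print(st[i],p[:,2].max().round(3),t.mean(0).round(4))
E
```

```text
d [ 1.3 70.4 -1.1] rot [-0.    0.17 -0.06] | tcp [ 0.4795 -0.1959  0.1004] jaw yaw 26.2 F [-0.1 -0.6  0.2] open 0.0854 t 18.2 q [ 13.  35.  10. 112. -10.  33.  56.]
[209 153  17  21 261] 0.068 [ 0.4799 -0.3196  0.0645]
[248 158  16  20 233] 0.1 [ 0.5234 -0.1784  0.0994]
[278 172  16  22 260] 0.069 [ 0.5258 -0.0929  0.065 ]
```

>>> drive_tool(rows=[0,15,0,0,0,0,0,0,35,0,0,0,0,0,0,55,0,0,0,0,0,0,66,0,0,0,0,0,0,70,0,0,0,0,0,0,70,0,0,0,0,0,0,70,0,0,0,0,1,0,70,0,0,0,0,1,0,70,0,0,0,0,1,0,70,0,0,0,0,1,0,70,0,0,0,0,1,0,70,0,0,0,0,1,0,70,0,0,0,0,1,0,70,0,0,0,0,1,0,70,0,0,0,0,1])

```text
time_s: 19.8
tcp_pos: [0.4794, -0.1975, 0.0316]
tool_rot: [[0.438, 0.001, 0.899], [-0.899, -0.001, 0.438], [0.001, -1.0, 0.001]]
contact_force: [-0.3, -0.9, 5.5]
opening: 0.039
```

```bash
python3 go.py .548 .1773 .100 18.5;  python3 go.py .548 .1773 .100 78.5
```

```text
d [-306.8  -68.5  225.9] rot [-0.04  7.47  0.05] | tcp [ 0.4794 -0.1975  0.0316] jaw yaw 26.0 F [-0.3 -0.9  5.5] open 0.0390 t 19.8 q [ 15.  42.   7. 114. -12.  24.  58.]
d [-306.8  -68.5  225.9] rot [-1.000e-02 -5.253e+01  7.000e-02] | tcp [ 0.4794 -0.1975  0.0316] jaw yaw 26.0 F [-0.3 -0.9  5.5] open 0.0390 t 19.8 q [ 15.  42.   7. 114. -12.  24.  58.]
```

>>> drive_tool(rows=[0,-20,0,0,0,0,1,0,-50,0,0,0,0,1,0,-80,0,0,0,0,1,0,-98,0,0,0,0,1,-20,-98,15,0,1,0,1,-54,-98,40,0,2,0,1,-88,-98,65,0,3,0,1,-122,-98,90,0,4,0,1,-156,-98,115,0,5,0,1,-190,-98,140,0,6,0,1,-224,-98,165,0,7,0,1,-258,-98,190,0,7.5,0,1,-287,-98,211,0,7.5,0,1,-303,-98,223,0,7.5,0,1,-307,-88,226,0,7.5,0,1,-307,-75,226,0,7.5,0,1,-307,-69,226,0,7.5,0,1,-307,-69,226,0,7.5,0,1,-307,-69,226,0,7.5,0,1,-307,-69,226,0,7.5,0,1])

```text
time_s: 21.8
tcp_pos: [0.5482, 0.1769, 0.1002]
tool_rot: [[0.315, 0.001, 0.949], [-0.949, -0.0, 0.315], [0.0, -1.0, 0.001]]
contact_force: [0.7, 0.6, -2.0]
opening: 0.0394
```

```bash
python3 go.py .548 .1773 .0596 18.5
```

```text
d [-0.5 40.6 -0.1] rot [-0.04 -0.11  0.02] | tcp [0.5482 0.1769 0.1002] jaw yaw 18.4 F [ 0.7  0.6 -2. ] open 0.0394 t 21.8 q [-30.  39.  15. 103. -15.  39.  13.]
```

>>> drive_tool(rows=[0,8,0,0,0,0,1,0,16,0,0,0,0,1,0,22,0,0,0,0,1,0,25,0,0,0,0,1,0,27,0,0,0,0,1,0,28.5,0,0,0,0,1,0,30,0,0,0,0,1,0,31,0,0,0,0,1,0,32,0,0,0,0,1,0,32,0,0,0,0,1])

```text
time_s: 22.8
tcp_pos: [0.5477, 0.1778, 0.0677]
tool_rot: [[0.317, -0.0, 0.948], [-0.948, -0.0, 0.317], [0.0, -1.0, -0.0]]
contact_force: [-0.3, 0.7, -3.3]
opening: 0.0394
```

```bash
python3 go.py .548 .1773 .0596 18.5; python3 -c "
from bench import env;print(env.state()['torque'])"
```

```text
d [0.6 8.1 0.1] rot [ 0.01 -0.01  0.  ] | tcp [0.5477 0.1778 0.0677] jaw yaw 18.5 F [-0.3  0.7 -3.3] open 0.0394 t 22.8 q [-29.  42.  14. 104. -16.  36.  13.]
[-0.05768003  0.04005872  0.00020998]
```

No contact yet, and the rim is already 5 mm below the nut's top. Continue.

>>> drive_tool(rows=[0,1,0,0,0,0,1,0,2,0,0,0,0,1,0,3,0,0,0,0,1,0,3,0,0,0,0,1])

```text
time_s: 23.2
tcp_pos: [0.5478, 0.1779, 0.0676]
tool_rot: [[0.317, 0.0, 0.948], [-0.948, 0.001, 0.317], [-0.001, -1.0, 0.001]]
contact_force: [-5.2, -1.0, 13.8]
opening: 0.0394
```

The second stops exactly 8 mm short with no side load, meaning the stud is on its mouth floor, so it's the 33 mm socket. I'll return it.

```bash
python3 go.py .4794 -.1975 .130 26
```

```text
d [ 334.3  -62.9 -183.8] rot [-0.05 -7.52 -0.06] | tcp [0.5478 0.1779 0.0676] jaw yaw 18.5 F [-5.2 -1.  13.8] open 0.0394 t 23.2 q [-29.  42.  14. 104. -16.  36.  13.]
```

>>> drive_tool(rows=[0,-15,0,0,0,0,1,0,-45,0,0,0,0,1,0,-66,0,0,0,0,1,20,-66,-11,0,0,0,1,55,-66,-30,0,-1,0,1,95,-66,-52,0,-2,0,1,135,-66,-74,0,-3,0,1,175,-66,-96,0,-4,0,1,215,-66,-118,0,-5,0,1,255,-66,-140,0,-6,0,1,295,-66,-162,0,-7,0,1,322,-66,-177,0,-7.5,0,1,333,-66,-183,0,-7.5,0,1,334,-50,-184,0,-7.5,0,1,334,-20,-184,0,-7.5,0,1,334,10,-184,0,-7.5,0,1,334,20,-184,0,-7.5,0,1,334,20,-184,0,-7.5,0,1,334,20,-184,0,-7.5,0,1,334,20,-184,0,-7.5,0,1])

```text
time_s: 25.2
tcp_pos: [0.4803, -0.1975, 0.0462]
tool_rot: [[0.438, 0.003, 0.899], [-0.899, -0.001, 0.438], [0.002, -1.0, 0.002]]
contact_force: [-0.2, -0.5, -1.8]
opening: 0.0396
```

```bash
python3 go.py .4794 -.1975 .0314 26
```

```text
d [-0.4 14.8 -0.8] rot [-0.11  0.    0.13] | tcp [ 0.4803 -0.1975  0.0462] jaw yaw 26.0 F [-0.2 -0.5 -1.8] open 0.0396 t 25.2 q [ 15.  40.   8. 114. -12.  26.  58.]
```

>>> drive_tool(rows=[0,6,0,0,0,0,1,0,11,0,0,0,0,1,0,13,0,0,0,0,1,0,14.5,0,0,0,0,1,0,15,0,0,0,0,1,0,15,0,0,0,0,1,0,15,0,0,0,0,0,0,15,0,0,0,0,0,0,15,0,0,0,0,0,0,15,0,0,0,0,0,0,15,0,0,0,0,0,0,15,0,0,0,0,0,0,0,0,0,0,0,0,0,-35,0,0,0,0,0,0,-54,0,0,0,0,0,0,-56,0,0,0,0,0])

```text
time_s: 26.8
tcp_pos: [0.4807, -0.198, 0.1031]
tool_rot: [[0.438, 0.005, 0.899], [-0.899, -0.002, 0.438], [0.004, -1.0, 0.004]]
contact_force: [0.0, 0.2, -0.2]
opening: 0.0854
```

>>> drive_tool(rows=[20,0,-10,0,-1,0,0,50,0,-25,0,-3,0,0,80,0,-39,0,-5,0,0,102,0,-50,0,-6.5,0,0,109,0,-53,0,-6.5,0,0,109,0,-53,0,-6.5,0,0,109,0,-53,0,-6.5,0,0,109,0,-53,0,-6.5,0,0])

```text
time_s: 27.6
tcp_pos: [0.4797, -0.316, 0.1004]
tool_rot: [[0.539, -0.001, 0.842], [-0.842, 0.002, 0.539], [-0.002, -1.0, 0.001]]
contact_force: [-0.2, -0.0, -0.5]
opening: 0.0854
```

```bash
python3 go.py .480 -.3187 .030 32.5
python3 - <<'E'
from h import *
from bench import vision
c=vision.read_camera("scene"); P=cloud(c); z=P[...,2]
reg=(P[...,0]>.4)&(P[...,0]<.6)&(P[...,1]<-.05)&(P[...,1]>-.4)&(z>.012)&(z<.1)
k,l,st,ce=cv2.connectedComponentsWithStats(reg.astype(np.uint8))
for i in range(1,k):
    if st[i,4]>40:
        p=P[l==i]; t=p[p[:,2]>p[:,2].max()-.006]; print(st[i],p[:,2].max().round(3),t.mean(0).round(4))
E
```

```text
d [ 2.6 70.4 -1.2] rot [-0.03  0.14 -0.12] | tcp [ 0.4797 -0.316   0.1004] jaw yaw 32.6 F [-0.2 -0.  -0.5] open 0.0854 t 27.6 q [ 27.  39.   7. 103.  -8.  39.  71.]
[209 154  17  20 235] 0.068 [ 0.4866 -0.32    0.0645]
[248 158  16  21 257] 0.069 [ 0.4815 -0.1962  0.0647]
[278 172  16  22 267] 0.068 [ 0.5265 -0.0927  0.0652]
```

>>> drive_tool(rows=[1,15,0,0,0,0,0,1,35,0,0,0,0,0,1,55,0,0,0,0,0,1,66,0,0,0,0,0,1,70,0,0,0,0,0,1,70,0,0,0,0,0,1,70,0,0,0,0,0])

```text
time_s: 28.35
tcp_pos: [0.4804, -0.3195, 0.0316]
tool_rot: [[0.537, 0.001, 0.843], [-0.843, -0.001, 0.537], [0.001, -1.0, 0.001]]
contact_force: [0.9, 0.4, -0.3]
opening: 0.0857
```

```bash
python3 go.py .480 -.3187 .030 32.5
```

```text
d [-0.9  1.6  0.1] rot [-0.03  0.    0.08] | tcp [ 0.4804 -0.3195  0.0316] jaw yaw 32.5 F [ 0.9  0.4 -0.3] open 0.0857 t 28.4 q [ 28.  45.   6. 105.  -9.  31.  72.]
```

>>> drive_tool(rows=[-1,1,0,0,0,0,0,-1,1,0,0,0,0,1,-1,1,0,0,0,0,1,-1,1,0,0,0,0,1,-1,1,0,0,0,0,1,-1,1,0,0,0,0,1,-1,1,0,0,0,0,1,-1,1,0,0,0,0,1,-1,1,0,0,0,0,1,-1,1,0,0,0,0,1])

```text
time_s: 29.35
tcp_pos: [0.4793, -0.3188, 0.0302]
tool_rot: [[0.537, 0.0, 0.844], [-0.844, -0.001, 0.537], [0.001, -1.0, -0.0]]
contact_force: [-0.6, -0.4, 5.7]
opening: 0.0392
```

```bash
python3 go.py .5477 .1776 .140 18.5;python3 go.py .5477 .1776 .140 78.5
```

```text
d [-382.  -110.1  324.2] rot [-0.   13.97  0.04] | tcp [ 0.4793 -0.3188  0.0302] jaw yaw 32.5 F [-0.6 -0.4  5.7] open 0.0392 t 29.4 q [ 28.  45.   6. 105.  -9.  30.  72.]
d [-382.  -110.1  324.2] rot [ 2.000e-02 -4.603e+01  4.000e-02] | tcp [ 0.4793 -0.3188  0.0302] jaw yaw 32.5 F [-0.6 -0.4  5.7] open 0.0392 t 29.4 q [ 28.  45.   6. 105.  -9.  30.  72.]
```

>>> drive_tool(rows=[0,-20,0,0,0,0,1,0,-50,0,0,0,0,1,0,-85,0,0,0,0,1,0,-105,0,0,0,0,1,-15,-110,13,0,0,0,1,-45,-110,38,0,1,0,1,-75,-110,64,0,2,0,1,-107,-110,91,0,3,0,1,-139,-110,118,0,4,0,1,-171,-110,145,0,6,0,1,-203,-110,172,0,8,0,1,-235,-110,199,0,9,0,1,-267,-110,226,0,10,0,1,-299,-110,254,0,11,0,1,-331,-110,281,0,12,0,1,-358,-110,304,0,13,0,1,-375,-105,318,0,14,0,1,-382,-85,324,0,14,0,1,-382,-72,324,0,14,0,1,-382,-70,324,0,14,0,1])

```text
time_s: 31.35
tcp_pos: [0.5449, 0.1767, 0.0969]
tool_rot: [[0.317, -0.007, 0.948], [-0.948, -0.003, 0.317], [0.001, -1.0, -0.007]]
contact_force: [-0.6, -0.7, -3.5]
opening: 0.0391
```

>>> drive_tool(rows=[0,0,0,0,0,0,1,0,0,0,0,0,0,1,0,0,0,0,0,0,1])

```text
time_s: 31.65
tcp_pos: [0.5481, 0.1769, 0.1006]
tool_rot: [[0.316, 0.002, 0.949], [-0.949, 0.0, 0.316], [0.0, -1.0, 0.001]]
contact_force: [0.3, 0.5, -3.0]
opening: 0.0391
```

```bash
python3 go.py .5477 .1776 .0582 18.5
```

```text
d [-0.8 42.4 -0.2] rot [-0.09 -0.1   0.02] | tcp [0.5481 0.1769 0.1006] jaw yaw 18.4 F [ 0.3  0.5 -3. ] open 0.0391 t 31.6 q [-29.  39.  14. 103. -14.  39.  12.]
```

>>> drive_tool(rows=[-0.5,8,0,0,0,0,1,-0.5,16,0,0,0,0,1,-0.5,22,0,0,0,0,1,-0.5,26,0,0,0,0,1,-0.5,28,0,0,0,0,1,-0.5,30,0,0,0,0,1,-0.5,31.5,0,0,0,0,1,-0.5,33,0,0,0,0,1,-0.5,33,0,0,0,0,1])

```text
time_s: 32.55
tcp_pos: [0.5472, 0.1783, 0.0667]
tool_rot: [[0.317, -0.0, 0.948], [-0.948, -0.0, 0.317], [-0.0, -1.0, -0.0]]
contact_force: [-0.3, 0.3, -3.7]
opening: 0.0392
```

>>> drive_tool(rows=[0,1,0,0,0,0,1,0,2,0,0,0,0,1,0,3.5,0,0,0,0,1,0,5,0,0,0,0,1,0,5,0,0,0,0,1])

```text
time_s: 33.05
tcp_pos: [0.547, 0.1782, 0.0615]
tool_rot: [[0.317, -0.001, 0.948], [-0.948, -0.0, 0.317], [-0.0, -1.0, -0.001]]
contact_force: [-0.7, -0.5, -4.2]
opening: 0.0393
```

Past the wrong-socket stops with no resistance. Press it home.

>>> drive_tool(rows=[0,1,0,0,0,0,1,0,2,0,0,0,0,1,0,3,0,0,0,0,1,0,4,0,0,0,0,1,0,4.5,0,0,0,0,1,0,4.5,0,0,0,0,1,0,4.5,0,0,0,0,1])

```text
time_s: 33.75
tcp_pos: [0.5472, 0.1783, 0.0582]
tool_rot: [[0.317, 0.0, 0.948], [-0.948, 0.0, 0.317], [-0.0, -1.0, 0.0]]
contact_force: [-2.4, -0.0, 5.8]
opening: 0.0393
```

```bash
python3 go.py .5477 .1776 .0582 18.5
python3 - <<'E'
from bench import vision,env
import cv2,numpy as np
print(env.state()["torque"])
c=vision.read_camera("scene"); d=vision.read_camera("top")
a=cv2.resize(c["pixels"][120:240,330:430],None,fx=4,fy=4); b=cv2.resize(c["pixels"][140:260,190:290],None,fx=4,fy=4)
cv2.imwrite("pics/end.png",cv2.convertScaleAbs(np.hstack([a,b]),alpha=1.5))
E
```

```text
d [0.8 0.  0.2] rot [-0.01 -0.02 -0.02] | tcp [0.5472 0.1783 0.0582] jaw yaw 18.5 F [-2.4 -0.   5.8] open 0.0393 t 33.8 q [-28.  43.  13. 105. -16.  34.  13.]
[-0.17803478  0.52789888  0.01138325]
```

View pics/end.png

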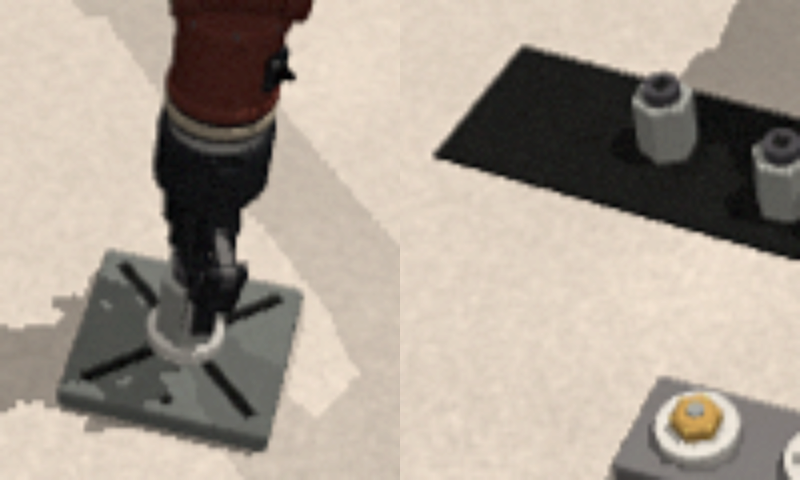

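The picture shows the socket's rim down on the white flange at about (187,335). The other two sockets stand upright on the mat, at (663,115) and (780,175). One slight extra press to confirm it has bottomed.

>>> drive_tool(rows=[0,0.8,0,0,0,0,1,0,0.8,0,0,0,0,1,0,0.8,0,0,0,0,1,0,0.8,0,0,0,0,1,0,0.8,0,0,0,0,1])

```text
time_s: 34.35
tcp_pos: [0.5473, 0.1782, 0.0582]
tool_rot: [[0.317, 0.0, 0.948], [-0.948, 0.001, 0.317], [-0.001, -1.0, 0.0]]
contact_force: [-3.7, -0.6, 10.0]
opening: 0.0394
```

```bash
python3 go.py .5477 .1776 .0582 18.5; python3 -c "
from bench import env
s=env.state()
if abs(s['tcp_pos'][2]-.0582)<.001 and 4<s['contact_force'][2]<40: env.sign_off(); print('signed off')"
```

```text
d [ 0.7 -0.   0.2] rot [-0.02 -0.02 -0.03] | tcp [0.5473 0.1782 0.0582] jaw yaw 18.5 F [-3.7 -0.6 10. ] open 0.0394 t 34.4 q [-28.  43.  13. 105. -16.  34.  13.]
the job is handed in; nothing more can be done
signed off
```

The fitting socket is fully home on the base-plate cell's nut and still gripped. I handed the job in at 34.4 s of the 72 s allowed. It was the third one tried, the one at the end of the mat nearest the spanner.

- **First socket:** it stopped about 10 mm short. It stayed locked on the nut's chamfer through ±14° of turn and small sideways shifts. I take it for the 23 mm one.
- **Second socket:** it stopped 8 mm short with no side load, meaning the stud was on the floor of its mouth. I take it for the 33 mm one.
- **Third socket:** it went down with no resistance past both of those stops. It bottomed at a tool height of 58.2 mm, exactly the height worked out for the rim on the flange. An extra press raised the force on the tool from about 6 to 10 N without moving it. The tool is vertical, and the fingers read 39.4 mm on the 40 mm flats.

The two wrong sockets are back on the mat at their old spots, and the last picture shows both upright. I made no moves near the jar or the spanner, but I did not measure them again at the end.

Two readings disagreed along the way:
- **Yaw sign:** my first yaw fit had its sign flipped. I corrected it before the first move.
- **Cell position:** the cameras put the cell at x = 548.5 and 551 mm, while the nut itself centred the sockets at about 547 to 548 mm. I used the value felt from the nut.

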